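# Stack the nested specimen trays and park them at the loading deck

### The arm

A 6-joint arm with a two-finger parallel gripper is mounted at the origin on the work surface. World frame = base frame: x ahead of the robot, y to its left, z up, the work surface at z = 0. Lengths are in m, angles in rad, forces in N, time in s.
With the tool pointing down it reaches from about 0.325 to 0.85 m from the base axis. Payload 4.4 kg.
Tool frame: the origin (TCP) lies where the fingers leave the gripper's body, on its centre line; the fingertips stand 97 mm ahead of it and the grasp point (between the pads) lies 78 mm ahead of it; x points along the fingers, y is the direction in which the jaws open and shut, and the axes are right-handed (so a half turn about x gives the same grasp; the last joint's range is limited). The gripper opens to 94 mm and grips with 3 to 60 N. Pads are 16 mm wide; open, the fingers measure 119 mm over their backs; the gripper's body (75 mm by 177 mm) begins 78 mm behind the grasp point.
Start: joints at [-1.435, 0.207, 1.542, -0, 1.393, -0.15], TCP at [0.162, -0.552, 0.303] pointing down, gripper open.
Joint ranges: [-2.73, 2.73], [-0.86, 2.22], [0.23, 2.46], [-1.11, 4.25], [0.08, 2.63], [-2.82, 2.82]. Speed limits (rad/s): [2.79, 2.79, 3.14, 3.14, 3.14, 3.14].

### API

Orientations are given as a rotation vector (axis times angle).
In Python, from rig import robot, imaging gives the robot as it stands.
- The arm moves only by the tool servo_tool, never from a script. Its argument "moves" is a list of rows, each a list of 3 entries, a list of its own where there are three numbers: the turn, a rotation vector about the tool's x, y, z normalised to -1 to 1, where 1 is pi/2 rad, then the shift along the tool's x, y, z normalised to -1 to 1, where 1 is 500 mm, then the opening, from -1 (shut) to 1 (fully open), so that 0 is half open. In form: [[[ax, ay, az], [x, y, z], grip], ...]. A call has 1 to 8 rows; each row is the pose to reach, as a shift and turn from the pose commanded when the call began, along the tool's axes at that moment; what a row does not reach only later rows make up. A row lasts 1/10 s, in which the tool goes at most 50 mm and 8.59 degrees, less where a joint would pass 70% of its speed; a pose out of reach is approached as far as the arm can. A call with a number of a shift or a turn outside -1 to 1 is refused whole. A call with a gripper value outside its range is refused whole. The fingers move at their own pace and stop on an object; "newtons" is the grip in N (left out, the last holds). Time passes only in rows, so rows that repeat a pose let the fingers close. It gives the time, the measured TCP pose, the force and the opening at its end, in the units of the state.
- robot.read_state(): the state, without advancing time (a new reading comes with each control period).
- imaging.read_camera(name): name is "side" or "top"; returns the picture (400x640x3 uint8, red, green, blue); there is no depth.
- imaging.camera_model(name): a dict with "fx", "fy", "cx", "cy" (pixels), "world_from_camera" (4x4, takes a point from camera to world coordinates). Camera axes: x right, y down, z forward; pixel columns grow to the right and rows downward; lengths in m; the calibration is good to about 2 mm. A picture is of the moment at which its call begins. camera_model takes no time and is no camera call.
- robot.job_done(): hands the job in, once; it reports no verdict.
The state is a dict: "clock": time; "joint_positions": joint angles; "dq": joint speeds; "joint_efforts": joint torques, N m; "position": TCP position; "tcp_rot": TCP orientation; "ft_force": force on the tool from outside, world axes, zero at the start; "torque": the same for the moment, N m; "grip_width": finger opening in m.
Only numpy, scipy, OpenCV 4.12 (cv2) and the standard library are available. Lean on these libraries where they do the work, as an engineer would, in place of code of your own. Each camera call takes 0.05 s, during which the arm holds its last target.

### The job

The two white specimen trays are nested one inside the other. Lift the upper one out, turn it half a turn and set it gently back on the lower one so that it rests level with its lugs on the rim instead of nesting, and let go. Then slide the stacked trays back along the bench, without lifting the lower one, until its far long side lies flush against the aluminium stop rail of the loading deck, and leave the other things on the bench where they are.

Things in the scene. Friction and masses are not known exactly. Their poses are not given: they have to be found in the camera images.
- lower_tray: The lower of two white plastic stack-nest trays, loose on the bench, 0.5 to 1 kg. Open box 130 (x) by 180 (y), 50 tall, walls 4, floor 5 thick, inside 122 by 172. Its long walls are plain; the +x one roughly faces the stop rail. The short wall at +y has two slots, 22 wide, centred at x = -45 and 45; the one at -y has one slot, 40 wide, at x = 0. Origin: centre of the underside, z up.
- single_slot (a point): Rim height (50 above the bench) at the middle of the lower tray's single slot, x = 0, y = -88 in that tray. All slots run from the rim down to 11 above the bench. The rim beside and between slots is the ledge on which a turned upper tray rests.
- upper_tray: The upper tray, also white, with a handle; 0.3 to 0.55 kg. It starts nested in the lower one, same yaw, origin 5 above the lower's. Body 116 (x) by 166 (y), 50 tall, on a foot 110 by 160 that is 10 tall. Lugs stick out 14 from its short walls (to y = +-97), 12 thick, undersides 10 above the tray's underside: at +y two, 14 wide, at x = -45 and 45; at -y one, 30 wide, at x = 0. Origin: centre of the underside.
- single_lug (a point): Underside of the upper tray's single wide lug (x = 0, y = -90, z = 10 in that tray): tells which way round it is. Nested, the lugs sit in the lower tray's slots. Turned half a turn about the vertical they rest on its rim: the foot then reaches 10 down inside that rim, with 6 clearance all round, and the upper tray's origin is 40 above the lower's.
- handle (a point): Middle of the top face of the upper tray's aluminium handle, 78 above that tray's underside. The handle is a square block, 30 by 30 with its sides along the tray's x and y, 26 tall, on a 20 by 20 post in the middle of the tray; the block's lower edge is 2 above the tray's rim. The tray's centre of mass lies on the handle's axis.
- lower_far_left (a point): Left end (y = +90) of the lower tray's far (+x) long outer face, 10 above the bench.
- lower_far_right (a point): Right end (y = -90) of the lower tray's far (+x) long outer face, 10 above the bench.
- stop_rail: Fixed aluminium stop rail, 600 long (y), 40 tall, along the near side of the instrument's low orange-topped loading deck at the back of the bench. Origin: foot of the rail's near face, at its middle; x points away from the robot into the deck, y along the rail, z up. The deck behind it is 62 tall, its furnace head and carriage up to 170.
- beaker: Open glass beaker, 68 across, 90 tall, beside one short end of the trays; a bystander. Origin: centre of the underside.
- jar: Closed amber jar, 60 across, 75 tall, beside the other short end of the trays; a bystander. Origin: centre of the underside.
- bottle: White bottle, 68 across, 160 tall; a bystander. Origin: centre of the underside.
- mug: White mug, 80 across, 90 tall; a bystander. Origin: centre of the underside.
- carton: Cardboard carton, 100 x 150 x 60 tall; a bystander. Origin: centre of the underside.
- brush: Brush lying flat; a bystander. Origin: at its middle, on the bench side.

How it is judged:
By the outcome, as a careful person would: the job done as asked, in the order asked, and still so for the second after the job is handed in, with the robot touching nothing.
It also fails if it takes over 62 s, if anything falls off the work surface, if the arm or the gripper's body presses on something with over 40 N, if the wrist force passes 120 N, or if a joint passes its speed limit or range.

## Working session

There is one attempt and no reset: what is moved stays moved. The work goes in short steps, Python scripts to look and compute and a tool call to move; the robot and the scene stay as the last step left them, time stands still between calls to the robot, and variables do not carry over. Pictures are saved under pics/ and viewed, and the job is handed in when it is done.

Besides the shell and the picture viewer there is one more tool, called after ">>>" in YAML: its name, and indented under it one key for each argument. servo_tool: Moves the arm, as the interface text tells. Its arguments: {"type":"object","properties":{"moves":{"type":"array"},"newtons":{"type":"number"}},"required":["moves"]}

```bash
mkdir -p pics; ls; python3 - <<'E'
from rig import robot, imaging
import cv2, numpy as np
np.set_printoptions(precision=4,suppress=True)
for n in ("top","side"):
    im=imaging.read_camera(n); cv2.imwrite(f"pics/{n}0.png",im[:,:,::-1])
    m=imaging.camera_model(n); print(n,m["fx"],m["fy"],m["cx"],m["cy"]); print(np.array(m["world_from_camera"]))
print(robot.read_state())
E
```

```text
pics
top 442.2645386974093 442.2645386974093 316.40649808989644 202.09785111008605
[[ 0.0688 -0.9743  0.2147  0.2238]
 [-0.9976 -0.0666  0.0173 -0.004 ]
 [-0.0026 -0.2154 -0.9765  1.6347]
 [ 0.      0.      0.      1.    ]]
side 506.12810901249895 506.12810901249895 318.89145945106173 199.10200511897062
[[-0.8326 -0.3687  0.4132 -0.0573]
 [-0.5536  0.5734 -0.6039  0.8978]
 [-0.0143 -0.7316 -0.6816  1.1232]
 [ 0.      0.      0.      1.    ]]
{'clock': 0.1, 'joint_positions': array([-1.4355,  0.2073,  1.5428,  0.    ,  1.3935, -0.1505]), 'dq': array([ 0.0014, -0.0018, -0.0018, -0.0007,  0.0009, -0.0001]), 'joint_efforts': array([ -0.0009, -37.187 , -28.2293,   0.0701,   0.0312,  -0.    ]), 'position': array([ 0.162 , -0.5512,  0.3016]), 'tcp_rot': array([ 2.069 ,  0.2997, -2.0689]), 'ft_force': array([-0.2613,  0.3249,  0.099 ]), 'torque': array([ 0.0247,  0.0002, -0.0052]), 'grip_width': 0.09440409052578144}
```

View pics/top0.png

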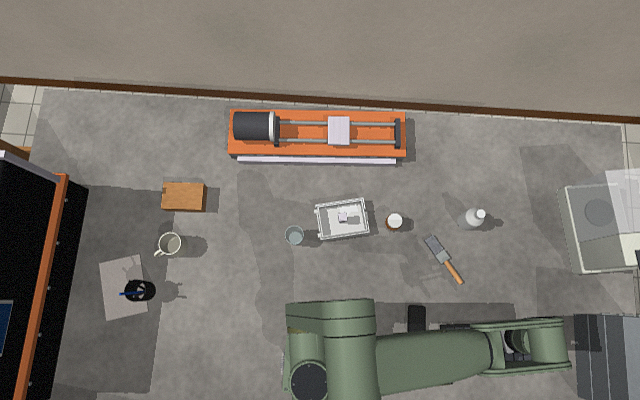

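View pics/side0.png

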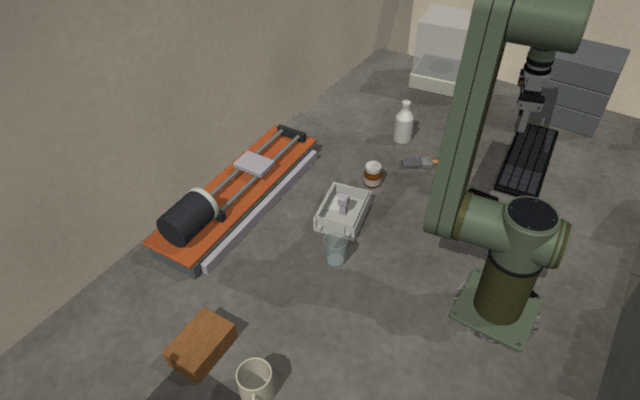

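```bash
python3 - <<'E'
import cv2
a=cv2.imread("pics/top0.png"); cv2.imwrite("pics/topz.png",cv2.resize(a[110:260,200:400],None,fx=4,fy=4,interpolation=cv2.INTER_CUBIC))
a=cv2.imread("pics/side0.png"); cv2.imwrite("pics/sidez.png",cv2.resize(a[150:300,220:420],None,fx=4,fy=4,interpolation=cv2.INTER_CUBIC))
E
```

```text
(no output)
```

View pics/topz.png

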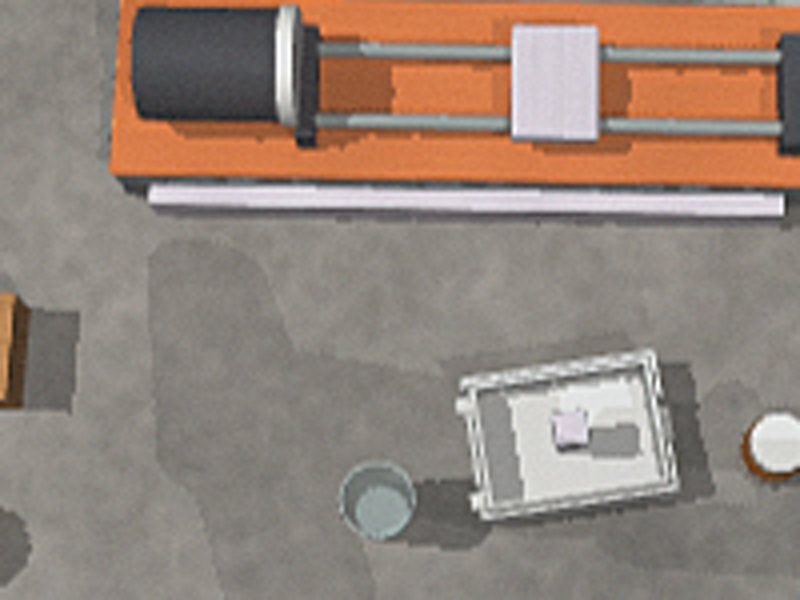

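View pics/sidez.png

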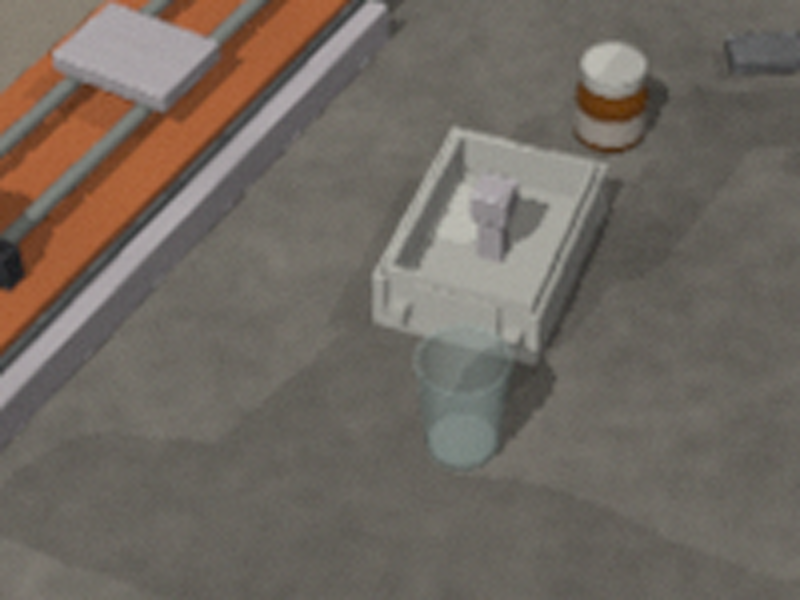

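```bash
cat > h.py <<'E'
from rig import robot, imaging
import cv2, numpy as np
np.set_printoptions(precision=4,suppress=True)
def cam(n):
    m=imaging.camera_model(n); return m["fx"],m["fy"],m["cx"],m["cy"],np.array(m["world_from_camera"])
C={n:cam(n) for n in("top","side")}
def proj(n,P):
    fx,fy,cx,cy,T=C[n]; P=np.atleast_2d(P); q=(P-T[:3,3])@T[:3,:3]
    return np.c_[fx*q[:,0]/q[:,2]+cx, fy*q[:,1]/q[:,2]+cy]
def back(n,uv,z):
    fx,fy,cx,cy,T=C[n]; uv=np.atleast_2d(uv).astype(float)
    d=np.c_[(uv[:,0]-cx)/fx,(uv[:,1]-cy)/fy,np.ones(len(uv))]@T[:3,:3].T
    s=(z-T[2,3])/d[:,2]; return T[:3,3]+d*s[:,None]
def tray(x,y,a,pts):
    c,s=np.cos(a),np.sin(a); pts=np.atleast_2d(pts)
    return np.c_[x+c*pts[:,0]-s*pts[:,1], y+s*pts[:,0]+c*pts[:,1], pts[:,2]]
def zoom(im,x0,y0,w,h,f): return cv2.resize(im[y0:y0+h,x0:x0+w],None,fx=f,fy=f,interpolation=cv2.INTER_CUBIC)
def zp(uv,x0,y0,f): return (np.asarray(uv)-[x0,y0]+0.5)*f-0.5
E
python3 - <<'E'
from h import *
un=lambda z,x0,y0:(np.array(z,float)+.5)/4-.5+[x0,y0]
c=back("top",un([(458,380),(655,348),(680,490),(487,520)],200,110),.05); print(c)
print("hand",back("top",un([(570,428)],200,110),.083), back("side",un([(494,190)],220,150),.083))
for a in ([(150,205),(783,214)],[(150,185),(783,195)]): print("rail",back("top",un(a,200,110),.04))
print("beaker",back("top",un([(378,515)],200,110),0),"jar",back("top",un([(780,440)],200,110),.075))
print(back("side",un([(0,445),(390,25)],220,150),0))
E
```

```text
[[ 0.5622  0.0318  0.05  ]
 [ 0.6046 -0.1468  0.05  ]
 [ 0.4745 -0.1754  0.05  ]
 [ 0.4353 -0.0033  0.05  ]]
hand [[ 0.5183 -0.0716  0.083 ]] [[ 0.5166 -0.0708  0.083 ]]
rail [[ 0.7129  0.3336  0.04  ]
 [ 0.7445 -0.2619  0.04  ]]
rail [[ 0.7325  0.3357  0.04  ]
 [ 0.7633 -0.2614  0.04  ]]
beaker [[0.4397 0.0982 0.    ]] jar [[ 0.5217 -0.26    0.075 ]]
[[ 0.7201  0.2758  0.    ]
 [ 0.7549 -0.2833  0.    ]]
```

```bash
cat >> h.py <<'E'
def boxp(x0,x1,y0,y1,z0,z1): return np.array([[x,y,z] for x in(x0,x1) for y in(y0,y1) for z in(z0,z1)])
S=8
def sil(n,parts,x0,y0,w,h):
    m=np.zeros((h*S,w*S),np.uint8)
    for P in parts:
        hull=cv2.convexHull(np.round(zp(proj(n,P),x0,y0,S)).astype(np.int32)); cv2.fillConvexPoly(m,hull,1)
    return m.reshape(h,S,w,S).mean((1,3))
E
python3 - <<'E'
from h import *
for n,(x0,y0,w,h) in {"top":(200,110,200,150),"side":(220,150,200,150)}.items():
    im=cv2.imread(f"pics/{n}0.png"); z=zoom(im,x0,y0,w,h,4)
    x,y,a=.5185,-.072,.225
    for P,col in(([[65,90,50],[65,-90,50],[-65,-90,50],[-65,90,50]],(0,0,255)),([[65,90,0],[65,-90,0],[-65,-90,0],[-65,90,0]],(255,0,0)),([[58,83,55],[58,-83,55],[-58,-83,55],[-58,83,55]],(0,200,0)),([[15,15,83],[15,-15,83],[-15,-15,83],[-15,15,83]],(255,0,255))):
        uv=zp(proj(n,tray(x,y,a,np.array(P)/1000.)),x0,y0,4)
        cv2.polylines(z,[np.round(uv).astype(np.int32)],True,col,1)
    cv2.imwrite(f"pics/ov_{n}.png",z)
s=robot.read_state()
from scipy.spatial.transform import Rotation as R
print(R.from_rotvec(s["tcp_rot"]).as_matrix())
E
```

```text
[[-0.0002  0.2819 -0.9594]
 [ 0.002  -0.9594 -0.2819]
 [-1.     -0.002  -0.0003]]
```

View pics/ov_top.png

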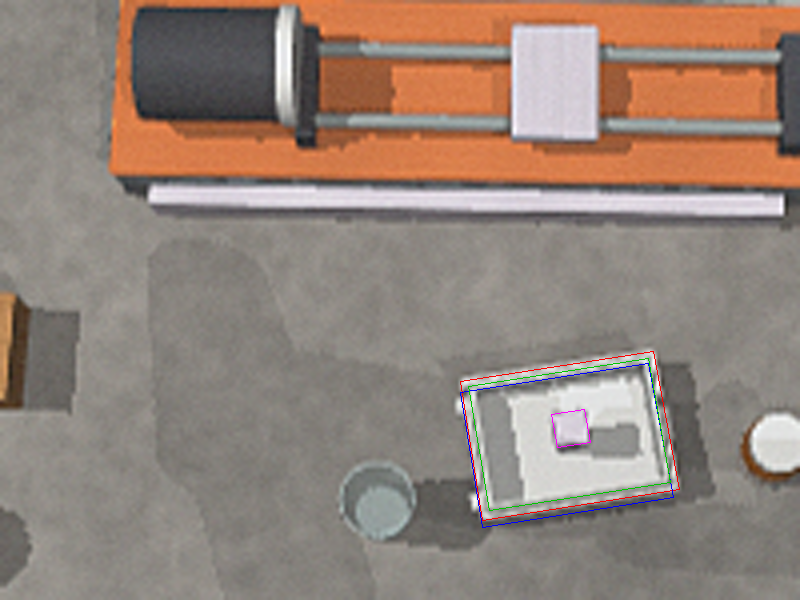

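View pics/ov_side.png

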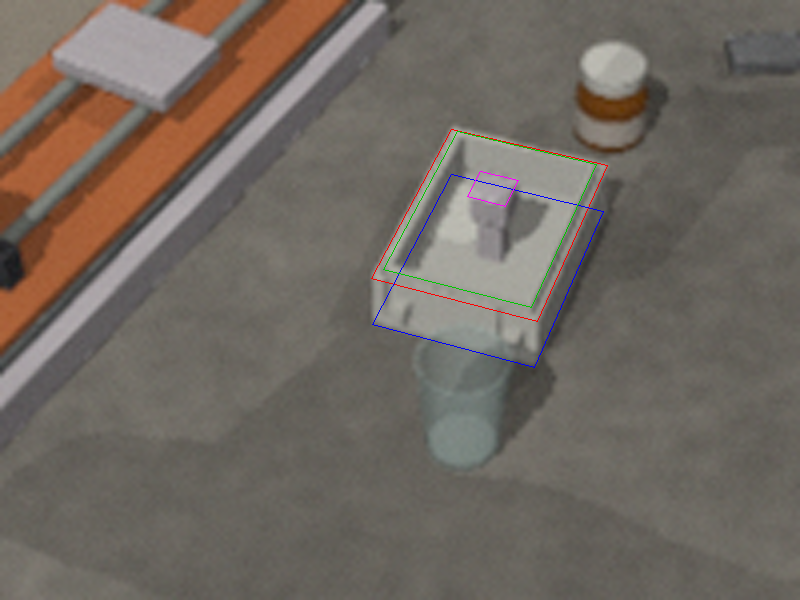

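```bash
cat > fit.py <<'E'
from h import *
from scipy.optimize import minimize
from scipy.ndimage import map_coordinates, gaussian_filter
RIM=[[65,90,50],[65,-90,50],[-65,-90,50],[-65,90,50]]
HAN=[[15,15,83],[15,-15,83],[-15,-15,83],[-15,15,83]]
def loop(P,k=60):
    P=np.array(P)/1000.; return np.concatenate([P[i]+(P[(i+1)%len(P)]-P[i])*np.linspace(0.02,.98,k)[:,None] for i in range(len(P))])
def gmag(im,s=.8):
    g=gaussian_filter(im.astype(float).mean(2),s); gy,gx=np.gradient(g); return np.hypot(gx,gy)
def fit(imgs,x0,loops):
    G={n:gmag(i) for n,i in imgs.items()}
    def f(p):
        t=0
        for P in loops:
            for n in G:
                uv=proj(n,tray(*p,P)); t-=np.mean(map_coordinates(G[n],[uv[:,1],uv[:,0]],order=1))
        return t
    r=minimize(f,x0,method="Nelder-Mead",options=dict(initial_simplex=np.array(x0)+np.array([[0,0,0],[.004,0,0],[0,.004,0],[0,0,.03]])-[.001,.001,.008],xatol=1e-5,fatol=1e-4)); return r.x,r.fun
E
python3 - <<'E'
from fit import *
I={n:cv2.imread(f"pics/{n}0.png") for n in("top","side")}
x0=[.5185,-.072,.225]
for nm,im in(("top",{"top":I["top"]}),("side",{"side":I["side"]}),("both",I)):
    print(nm,"rim",*fit(im,x0,[loop(RIM)]),"han",*fit(im,x0,[loop(HAN)]),"rim+han",*fit(im,x0,[loop(RIM),loop(HAN)]))
# rail: top near edge z=.04 as line x=X+b*y; subpixel
from scipy.optimize import minimize
y=np.linspace(-.2,.28,300)
for n in I:
    G=gmag(I[n])
    for z in(.04,0.):
        f=lambda p:-np.mean(map_coordinates(G,proj(n,np.c_[p[0]+p[1]*y,y,np.full(300,z)]).T[::-1],order=1))
        best=min(((f([X,b]),X,b) for X in np.arange(.72,.745,.001) for b in np.arange(-.08,-.02,.004)))
        r=minimize(f,best[1:],method="Nelder-Mead",options=dict(xatol=1e-5)); print("rail",n,z,r.x,r.fun)
E
```

```text
top rim [ 0.519  -0.0717  0.2178] -25.4939369056806 han [ 0.5212 -0.074   0.0684] -19.015203368283153 rim+han [ 0.5201 -0.0725  0.2199] -42.51783658289084
side rim [ 0.5183 -0.075   0.2267] -14.813063552963383 han [ 0.519  -0.0684  0.5462] -10.500821576500337 rim+han [ 0.518  -0.0726  0.2274] -23.89343659430689
both rim [ 0.5185 -0.0726  0.2203] -39.36691130849211 han [ 0.5206 -0.0726  0.2153] -26.977808718660572 rim+han [ 0.5193 -0.0725  0.2219] -65.1439965042393
rail top 0.04 [ 0.7501 -0.0485] -45.4474368214273
rail top 0.0 [ 0.7633 -0.0481] -45.431082400028224
rail side 0.04 [ 0.7485 -0.0517] -34.59938019823186
rail side 0.0 [ 0.7282 -0.0502] -5.859395652690443
```

```bash
cat > go.py <<'E'
from h import *
from scipy.spatial.transform import Rotation as R
import sys
def need(tx,ty,tz,a,sgn):  # tool y = sgn * (-sin a, cos a)
    s=robot.read_state(); M=R.from_rotvec(s["tcp_rot"]).as_matrix()
    ey=sgn*np.array([-np.sin(a),np.cos(a),0]); ex=np.array([0,0,-1.]); T=np.c_[ex,ey,np.cross(ex,ey)]
    rv=R.from_matrix(M.T@T).as_rotvec(); d=M.T@(np.array([tx,ty,tz])-s["position"])
    print("clk",s["clock"],"pos",s["position"],"q",s["joint_positions"],"F",s["ft_force"],"w",s["grip_width"])
    print("turn",rv/(np.pi/2),"shift",d/.5)
if __name__=="__main__": need(*map(float,sys.argv[1:]))
E
python3 go.py .5195 -.0725 .28 .221 -1
```

```text
clk 0.1 pos [ 0.162  -0.5512  0.3016] q [-1.4355  0.2073  1.5428  0.      1.3935 -0.1505] F [-0.2613  0.3249  0.099 ] w 0.09440409052578144
turn [ 0.0412 -0.0002  0.0013] shift [ 0.045  -0.7169 -0.9558]
```

>>> servo_tool:
  moves:
    - [[0.04, 0, 0], [0, -0.36, -0.48], 1]
    - [[0.04, 0, 0], [0, -0.36, -0.48], 1]
    - [[0.04, 0, 0], [0, -0.36, -0.48], 1]
    - [[0.04, 0, 0], [0, -0.72, -0.955], 1]
    - [[0.04, 0, 0], [0, -0.72, -0.955], 1]
    - [[0.04, 0, 0], [0, -0.72, -0.955], 1]
    - [[0.04, 0, 0], [0, -0.72, -0.955], 1]
    - [[0.04, 0, 0], [0, -0.72, -0.955], 1]

```text
clock: 0.9
position: [0.4014, -0.2287, 0.3024]
tcp_rot: [2.104, 0.235, -2.104]
ft_force: [1.5, -0.3, 0.1]
grip_width: 0.094
```

```bash
python3 go.py .5195 -.0725 .28 .221 -1
```

```text
clk 0.9 pos [ 0.4014 -0.2287  0.3024] q [-0.7057 -0.0385  1.8068 -0.      1.3734  0.6425] F [ 1.4609 -0.2671  0.1408] w 0.09398436768789595
turn [0.001  0.0001 0.0001] shift [ 0.0448 -0.2526 -0.2994]
```

>>> servo_tool:
  moves:
    - [[0, 0, 0], [0, -0.22, -0.26], 1]
    - [[0, 0, 0], [0, -0.22, -0.26], 1]
    - [[0, 0, 0], [0, -0.22, -0.26], 1]
    - [[0, 0, 0], [0, -0.22, -0.26], 1]
    - [[0, 0, 0], [0, -0.22, -0.26], 1]

```text
clock: 1.4
position: [0.5042, -0.0922, 0.3021]
tcp_rot: [2.101, 0.241, -2.102]
ft_force: [-0.2, -0.5, 0.0]
grip_width: 0.094
```

```bash
python3 go.py .5195 -.0725 .28 .221 -1;python3 go.py .5195 -.0725 .28 .221 -1
```

```text
clk 1.4 pos [ 0.5042 -0.0922  0.3021] q [-0.3501  0.0743  1.6928  0.0006  1.3755  0.9929] F [-0.209  -0.4965  0.0459] w 0.09403418719212926
turn [0.0043 0.0003 0.0006] shift [ 0.0442 -0.0314 -0.0388]
clk 1.4 pos [ 0.5042 -0.0922  0.3021] q [-0.3501  0.0743  1.6928  0.0006  1.3755  0.9929] F [-0.209  -0.4965  0.0459] w 0.09403418719212926
turn [0.0043 0.0003 0.0006] shift [ 0.0442 -0.0314 -0.0388]
```

>>> servo_tool:
  moves:
    - [[0.004, 0, 0], [0, -0.031, -0.039], 1]
    - [[0.004, 0, 0], [0.1, -0.031, -0.039], 1]
    - [[0.004, 0, 0], [0.18, -0.031, -0.039], 1]
    - [[0.004, 0, 0], [0.22, -0.031, -0.039], 1]
    - [[0.004, 0, 0], [0.22, -0.031, -0.039], 1]

```text
clock: 1.9
position: [0.5154, -0.0754, 0.1885]
tcp_rot: [2.1, 0.232, -2.119]
ft_force: [-0.2, -0.2, 0.2]
grip_width: 0.0937
```

```bash
python3 go.py .5195 -.0725 .148 .221 -1; python3 - <<'E'
from h import *
for n,(x0,y0,w,h) in {"top":(260,140,160,130),"side":(280,120,150,140)}.items():
    cv2.imwrite(f"pics/{n}1.png",zoom(imaging.read_camera(n)[:,:,::-1],x0,y0,w,h,4))
E
```

```text
clk 1.9 pos [ 0.5154 -0.0754  0.1885] q [-0.3113  0.2233  1.7762 -0.0006  1.1517  1.0443] F [-0.1826 -0.1544  0.2091] w 0.09372603659877794
turn [-0.0036  0.0054  0.0028] shift [ 0.0809 -0.0036 -0.01  ]
```

View pics/side1.png

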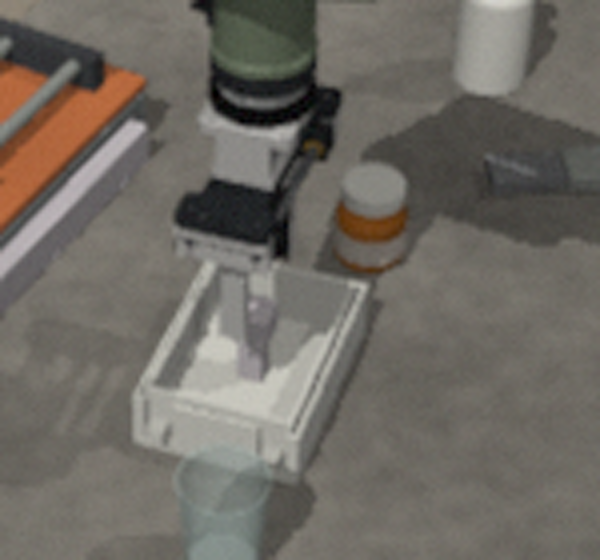

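View pics/top1.png

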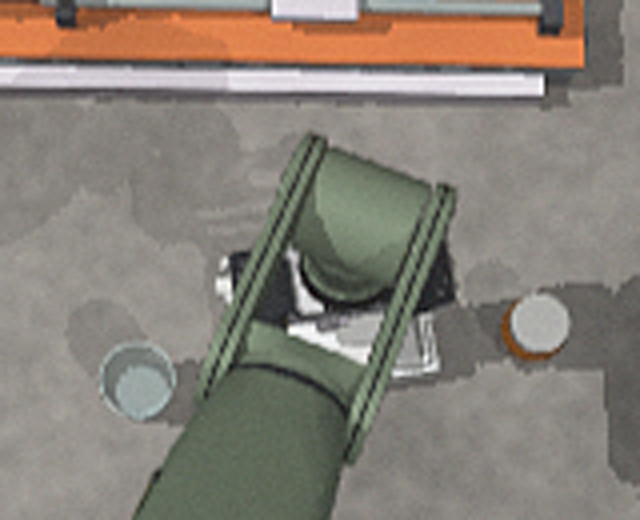

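The side view shows the open fingers straddling the handle block (pixels ~235,300 to 262,330 in the crop), jaws along the tray's long axis. Continue down.

>>> servo_tool:
  moves:
    - [[0, 0, 0], [0.04, -0.003, -0.008], 1]
    - [[0, 0, 0], [0.075, -0.003, -0.008], 1]
    - [[0, 0, 0], [0.075, -0.003, -0.008], 1]
    - [[0, 0, 0], [0.075, -0.003, -0.008], 1]

```text
clock: 2.4
position: [0.5233, -0.0735, 0.1568]
tcp_rot: [2.109, 0.228, -2.104]
ft_force: [-0.5, -0.5, -0.0]
grip_width: 0.0939
```

```bash
python3 go.py .5195 -.0725 .148 .221 -1
```

```text
clk 2.4 pos [ 0.5233 -0.0735  0.1568] q [-0.3034  0.2777  1.7848 -0.0001  1.0766  1.0511] F [-0.4889 -0.4913 -0.0007] w 0.09391401939331932
turn [-0.003  -0.0014 -0.0009] shift [ 0.0176 -0.0037  0.007 ]
```

>>> servo_tool:
  newtons: 8
  moves:
    - [[-0.003, 0, 0], [0.012, -0.003, 0.007], 1]
    - [[-0.003, 0, 0], [0.014, -0.003, 0.007], 1]
    - [[-0.003, 0, 0], [0.014, -0.003, 0.007], 1]
    - [[-0.003, 0, 0], [0.014, -0.003, 0.007], 1]

```text
clock: 2.8
position: [0.5188, -0.0723, 0.1485]
tcp_rot: [2.105, 0.234, -2.104]
ft_force: [0.7, -0.3, 1.0]
grip_width: 0.0938
```

```bash
python3 go.py .5195 -.0725 .148 .221 -1
```

```text
clk 2.8 pos [ 0.5188 -0.0723  0.1485] q [-0.3037  0.2826  1.7995  0.      1.0589  1.0457] F [ 0.6895 -0.3069  0.9902] w 0.09376121360452815
turn [ 0.0003 -0.0004 -0.0002] shift [ 0.001   0.0008 -0.0012]
```

Well placed. Close lightly.

>>> servo_tool:
  newtons: 8
  moves:
    - [[0, 0, 0], [0, 0, 0], -0.5]
    - [[0, 0, 0], [0, 0, 0], -0.5]
    - [[0, 0, 0], [0, 0, 0], -0.5]
    - [[0, 0, 0], [0, 0, 0], -0.5]
    - [[0, 0, 0], [0, 0, 0], -0.5]
    - [[0, 0, 0], [0, 0, 0], -0.5]

```text
clock: 3.4
position: [0.5187, -0.0722, 0.1481]
tcp_rot: [2.104, 0.234, -2.104]
ft_force: [0.2, 0.3, 0.3]
grip_width: 0.0491
```

>>> servo_tool:
  newtons: 8
  moves:
    - [[0, 0, 0], [0, 0, 0], -1]
    - [[0, 0, 0], [0, 0, 0], -1]
    - [[0, 0, 0], [0, 0, 0], -1]
    - [[0, 0, 0], [0, 0, 0], -1]
    - [[0, 0, 0], [0, 0, 0], -1]

```text
clock: 3.9
position: [0.5188, -0.0726, 0.1482]
tcp_rot: [2.104, 0.233, -2.104]
ft_force: [-0.0, -3.0, -0.7]
grip_width: 0.0303
```

>>> servo_tool:
  newtons: 35
  moves:
    - [[0, 0, 0], [0, 0, 0], -1]
    - [[0, 0, 0], [0, 0, 0], -1]
    - [[0, 0, 0], [0, 0, 0], -1]

```text
clock: 4.2
position: [0.5187, -0.0723, 0.1482]
tcp_rot: [2.104, 0.234, -2.104]
ft_force: [0.5, -2.6, -1.1]
grip_width: 0.03
```

```bash
python3 go.py .5195 -.0725 .148 .221 -1
```

```text
clk 4.2 pos [ 0.5187 -0.0723  0.1482] q [-0.3038  0.2831  1.7996 -0.0003  1.0586  1.0457] F [ 0.4592 -2.6047 -1.0819] w 0.02995516725813795
turn [ 0.0003 -0.     -0.0002] shift [ 0.0003  0.0007 -0.0014]
```

>>> servo_tool:
  moves:
    - [[0, 0, 0], [-0.02, 0, 0], -1]
    - [[0, 0, 0], [-0.04, 0, 0], -1]
    - [[0, 0, 0], [-0.07, 0, 0], -1]
    - [[0, 0, 0], [-0.1, 0, 0], -1]
    - [[0, 0, 0], [-0.13, 0, 0], -1]
    - [[0, 0, 0], [-0.17, 0, 0], -1]
    - [[0, 0, 0], [-0.2, 0, 0], -1]
    - [[0, 0, 0], [-0.2, 0, 0], -1]

```text
clock: 5.0
position: [0.5199, -0.072, 0.2512]
tcp_rot: [2.109, 0.233, -2.098]
ft_force: [0.4, -0.1, -4.7]
grip_width: 0.0296
```

>>> servo_tool:
  moves:
    - [[0, 0, 0], [-0.02, 0, 0], -1]
    - [[0, 0, 0], [-0.02, 0, 0], -1]
    - [[0, 0, 0], [-0.02, 0, 0], -1]

```text
clock: 5.3
position: [0.5183, -0.072, 0.2577]
tcp_rot: [2.104, 0.235, -2.106]
ft_force: [-0.3, -0.3, -4.2]
grip_width: 0.0297
```

```bash
python3 go.py .5195 -.0725 .258 .221 -1; python3 - <<'E'
from h import *
for n in ("top","side"):
    im=imaging.read_camera(n)[:,:,::-1]; cv2.imwrite(f"pics/{n}2f.png",im)
    x0,y0,w,h={"top":(260,140,160,130),"side":(280,120,150,140)}[n]
    cv2.imwrite(f"pics/{n}2.png",zoom(im,x0,y0,w,h,4))
E
```

```text
clk 5.3 pos [ 0.5183 -0.072   0.2577] q [-0.3036  0.1401  1.7161  0.0002  1.2865  1.0457] F [-0.307  -0.3124 -4.2008] w 0.029742113096459556
turn [0.0003 0.0005 0.0004] shift [-0.0006  0.0014 -0.002 ]
```

View pics/side2.png

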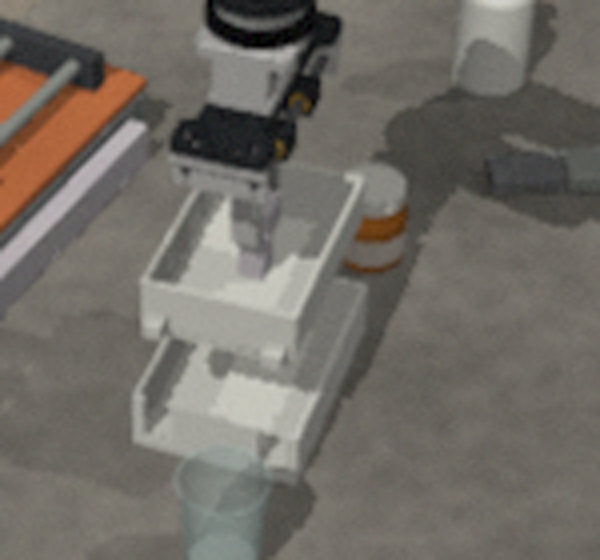

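View pics/top2.png

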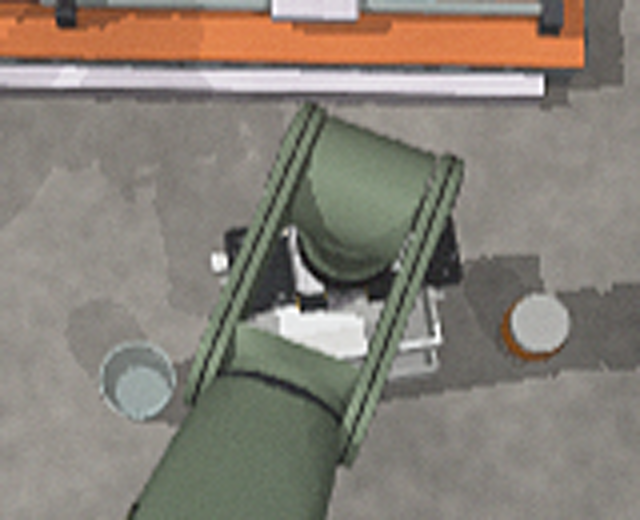

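The upper tray is out and level, and the lower one has stayed at its place. Turning now.

>>> servo_tool:
  moves:
    - [[-0.05, 0, 0], [0, 0, 0], -1]
    - [[-0.14, 0, 0], [0, 0, 0], -1]
    - [[-0.23, 0, 0], [0, 0, 0], -1]
    - [[-0.32, 0, 0], [0, 0, 0], -1]
    - [[-0.41, 0, 0], [0, 0, 0], -1]
    - [[-0.5, 0, 0], [0, 0, 0], -1]
    - [[-0.59, 0, 0], [0, 0, 0], -1]
    - [[-0.68, 0, 0], [0, 0, 0], -1]

```text
clock: 6.2
position: [0.5183, -0.0721, 0.2573]
tcp_rot: [1.409, 1.068, -1.41]
ft_force: [0.5, 0.3, -4.2]
grip_width: 0.0301
```

>>> servo_tool:
  moves:
    - [[-0.09, 0, 0], [0, 0, 0], -1]
    - [[-0.18, 0, 0], [0, 0, 0], -1]
    - [[-0.27, 0, 0], [0, 0, 0], -1]
    - [[-0.36, 0, 0], [0, 0, 0], -1]
    - [[-0.45, 0, 0], [0, 0, 0], -1]
    - [[-0.54, 0, 0], [0, 0, 0], -1]
    - [[-0.63, 0, 0], [0, 0, 0], -1]
    - [[-0.72, 0, 0], [0, 0, 0], -1]

```text
clock: 7.0
position: [0.5183, -0.0721, 0.2573]
tcp_rot: [0.56, 1.499, -0.56]
ft_force: [-0.5, -0.5, -5.4]
grip_width: 0.03
```

>>> servo_tool:
  moves:
    - [[-0.09, 0, 0], [0, 0, 0], -1]
    - [[-0.18, 0, 0], [0, 0, 0], -1]
    - [[-0.27, 0, 0], [0, 0, 0], -1]
    - [[-0.36, 0, 0], [0, 0, 0], -1]
    - [[-0.45, 0, 0], [0, 0, 0], -1]
    - [[-0.52, 0, 0], [0, 0, 0], -1]
    - [[-0.56, 0, 0], [0, 0, 0], -1]
    - [[-0.58, 0, 0], [0, 0, 0], -1]

```text
clock: 7.8
position: [0.5183, -0.0721, 0.2573]
tcp_rot: [-0.15, 1.567, 0.151]
ft_force: [-0.0, 0.3, -4.4]
grip_width: 0.0295
```

```bash
python3 go.py .5195 -.0725 .258 .221 1
```

```text
clk 7.8 pos [ 0.5183 -0.0721  0.2573] q [-0.3037  0.1407  1.7162  0.0001  1.2864 -2.0663] F [-0.001   0.2528 -4.4215] w 0.029506009841584115
turn [-0.0186 -0.0009 -0.0006] shift [-0.0014 -0.0013  0.0022]
```

>>> servo_tool:
  moves:
    - [[-0.018, 0, 0], [0.02, -0.001, 0.002], -1]
    - [[-0.018, 0, 0], [0.05, -0.001, 0.002], -1]
    - [[-0.018, 0, 0], [0.08, -0.001, 0.002], -1]
    - [[-0.018, 0, 0], [0.1, -0.001, 0.002], -1]
    - [[-0.018, 0, 0], [0.1, -0.001, 0.002], -1]
    - [[-0.018, 0, 0], [0.1, -0.001, 0.002], -1]

```text
clock: 8.4
position: [0.5197, -0.0725, 0.2078]
tcp_rot: [-0.171, 1.565, 0.172]
ft_force: [0.2, 0.4, -4.9]
grip_width: 0.0295
```

```bash
python3 go.py .5193 -.0725 .1832 .221 1; python3 - <<'E'
from h import *
for n in ("top","side"):
    im=imaging.read_camera(n)[:,:,::-1].copy(); cv2.imwrite(f"pics/{n}3f.png",im)
    x0,y0,w,h={"top":(280,160,110,100),"side":(300,150,100,100)}[n]
    z=zoom(im,x0,y0,w,h,6)
    for zz,P,col in((50,(65,90),(0,0,255)),(0,(65,90),(255,0,0)),(50,(61,86),(0,128,255))):
        q=np.array([[P[0],P[1],zz],[P[0],-P[1],zz],[-P[0],-P[1],zz],[-P[0],P[1],zz]])/1000.
        cv2.polylines(z,[np.round(zp(proj(n,tray(.5193,-.0725,.221,q)),x0,y0,6)).astype(np.int32)],True,col,1)
    s=robot.read_state(); p=s["position"]; zt=p[2]-.1432+.05
    q=np.array([[58,83,0],[58,-83,0],[-58,-83,0],[-58,83,0]])/1000.; q[:,2]=zt
    cv2.polylines(z,[np.round(zp(proj(n,tray(p[0],p[1],.221,q)),x0,y0,6)).astype(np.int32)],True,(0,200,0),1)
    cv2.imwrite(f"pics/{n}3.png",z)
E
```

```text
clk 8.4 pos [ 0.5197 -0.0725  0.2078] q [-0.3037  0.2012  1.7576  0.      1.1836 -2.0928] F [ 0.2152  0.388  -4.8822] w 0.029469323273651423
turn [-0.0017 -0.0004 -0.0003] shift [ 0.0492  0.0002 -0.0007]
```

View pics/side3.png

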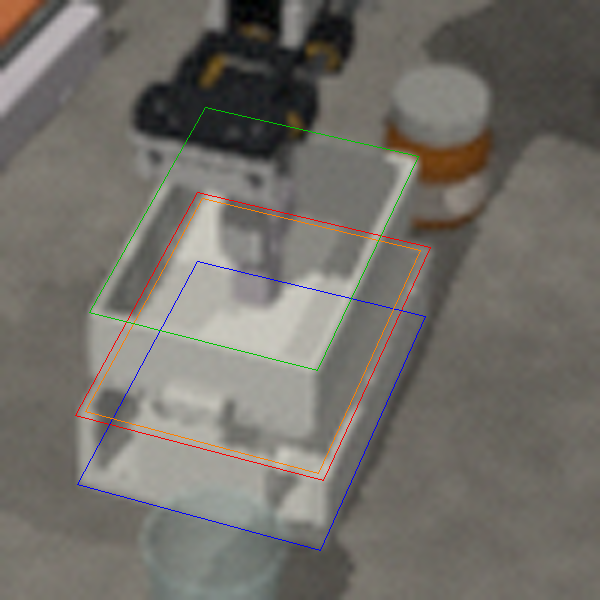

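View pics/top3.png

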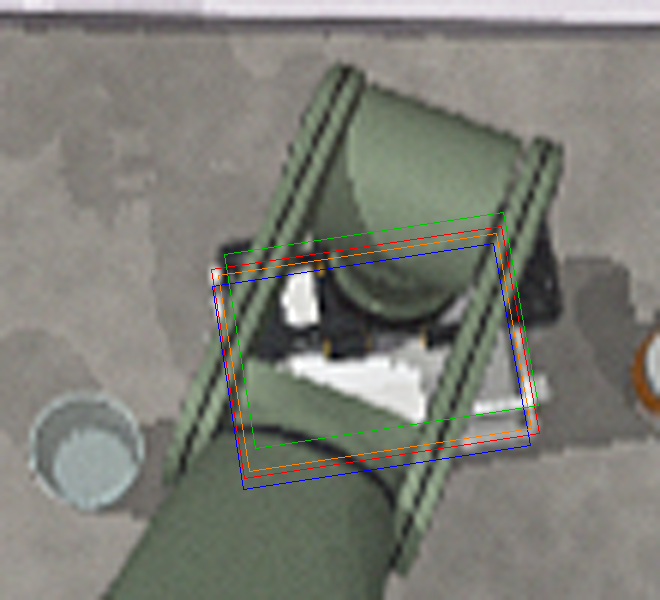

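Side view: single wide lug now at the left end (crop pixel 195,395), upper rim on its predicted green outline, lower on its red one. Lowering gently.

>>> servo_tool:
  moves:
    - [[-0.002, 0, 0], [0.01, 0, 0], -1]
    - [[-0.002, 0, 0], [0.02, 0, 0], -1]
    - [[-0.002, 0, 0], [0.03, 0, 0], -1]
    - [[-0.002, 0, 0], [0.04, 0, 0], -1]
    - [[-0.002, 0, 0], [0.042, 0, 0], -1]
    - [[-0.002, 0, 0], [0.042, 0, 0], -1]
    - [[-0.002, 0, 0], [0.042, 0, 0], -1]

```text
clock: 9.2
position: [0.5199, -0.0725, 0.1872]
tcp_rot: [-0.174, 1.564, 0.174]
ft_force: [0.4, 0.1, -4.7]
grip_width: 0.0299
```

```bash
python3 go.py .5193 -.0725 .1832 .221 1
```

```text
clk 9.2 pos [ 0.5199 -0.0725  0.1872] q [-0.3036  0.2283  1.773  -0.      1.14   -2.0959] F [ 0.4381  0.0857 -4.7494] w 0.029877385216286835
turn [0.0003 0.0001 0.0001] shift [ 0.008   0.0003 -0.0011]
```

>>> servo_tool:
  moves:
    - [[0, 0, 0], [0.002, 0, 0], -1]
    - [[0, 0, 0], [0.004, 0, 0], -1]
    - [[0, 0, 0], [0.006, 0, 0], -1]
    - [[0, 0, 0], [0.007, 0, 0], -1]
    - [[0, 0, 0], [0.007, 0, 0], -1]

```text
clock: 9.7
position: [0.5196, -0.0725, 0.1835]
tcp_rot: [-0.174, 1.564, 0.174]
ft_force: [-0.2, 0.1, -4.5]
grip_width: 0.0295
```

```bash
python3 go.py .5193 -.0725 .1832 .221 1
```

```text
clk 9.7 pos [ 0.5196 -0.0725  0.1835] q [-0.3037  0.2333  1.7758  0.      1.1328 -2.0958] F [-0.2299  0.0741 -4.4946] w 0.029542436749124466
turn [ 0.0002 -0.0002 -0.0001] shift [ 0.0006  0.0001 -0.0006]
```

>>> servo_tool:
  moves:
    - [[0, 0, 0], [0.001, 0, 0], -1]
    - [[0, 0, 0], [0.002, 0, 0], -1]
    - [[0, 0, 0], [0.002, 0, 0], -1]

```text
clock: 10.0
position: [0.5199, -0.0726, 0.1832]
tcp_rot: [-0.174, 1.564, 0.174]
ft_force: [-1.2, -0.2, -0.8]
grip_width: 0.0301
```

>>> servo_tool:
  newtons: 3
  moves:
    - [[0, 0, 0], [0, 0, 0], -1]
    - [[0, 0, 0], [0, 0, 0], -1]
    - [[0, 0, 0], [0, 0, 0], -0.2]
    - [[0, 0, 0], [0, 0, 0], -0.2]
    - [[0, 0, 0], [0, 0, 0], 0.3]
    - [[0, 0, 0], [0, 0, 0], 0.3]
    - [[0, 0, 0], [0, 0, 0], 0.3]
    - [[0, 0, 0], [0, 0, 0], 0.3]

```text
clock: 10.8
position: [0.5198, -0.0725, 0.1826]
tcp_rot: [-0.174, 1.564, 0.174]
ft_force: [-0.4, 0.9, -0.4]
grip_width: 0.0607
```

```bash
python3 go.py .5193 -.0725 .1832 .221 1
```

```text
clk 10.8 pos [ 0.5198 -0.0725  0.1826] q [-0.3036  0.2346  1.7763  0.      1.1306 -2.0958] F [-0.4104  0.9207 -0.3543] w 0.06065127829226122
turn [0.0002 0.     0.    ] shift [-0.0011  0.0003 -0.0009]
```

>>> servo_tool:
  moves:
    - [[0, 0, 0], [-0.02, 0, 0], 0.3]
    - [[0, 0, 0], [-0.06, 0, 0], 0.3]
    - [[0, 0, 0], [-0.13, 0, 0], 1]
    - [[0, 0, 0], [-0.16, 0, 0], 1]
    - [[0, 0, 0], [-0.16, 0, -0.08], 1]
    - [[0, 0, 0], [-0.16, 0, -0.16], 1]
    - [[0, 0, 0], [-0.16, 0, -0.2], 1]
    - [[0, 0, 0], [-0.16, 0, -0.2], 1]

```text
clock: 11.6
position: [0.4204, -0.0946, 0.2631]
tcp_rot: [-0.173, 1.564, 0.172]
ft_force: [0.0, -0.4, -0.6]
grip_width: 0.0938
```

```bash
cat > look.py <<'E'
from h import *
import sys
k=sys.argv[1]
for n in ("top","side"):
    im=imaging.read_camera(n)[:,:,::-1].copy(); cv2.imwrite(f"pics/{n}{k}f.png",im)
    x0,y0,w,h={"top":(260,140,140,120),"side":(260,130,140,120)}[n]
    cv2.imwrite(f"pics/{n}{k}.png",zoom(im,x0,y0,w,h,5))
E
python3 look.py 4; python3 go.py .4217 -.0944 .117 .221 1
```

```text
clk 11.7 pos [ 0.4228 -0.0947  0.2636] q [-0.4209 -0.0663  1.9171  0.0004  1.2884 -2.2124] F [ 0.2649 -0.2636  1.6493] w 0.09389566285833535
turn [-0.0002  0.0014  0.0007] shift [ 0.2931  0.0014 -0.0026]
```

View pics/side4.png

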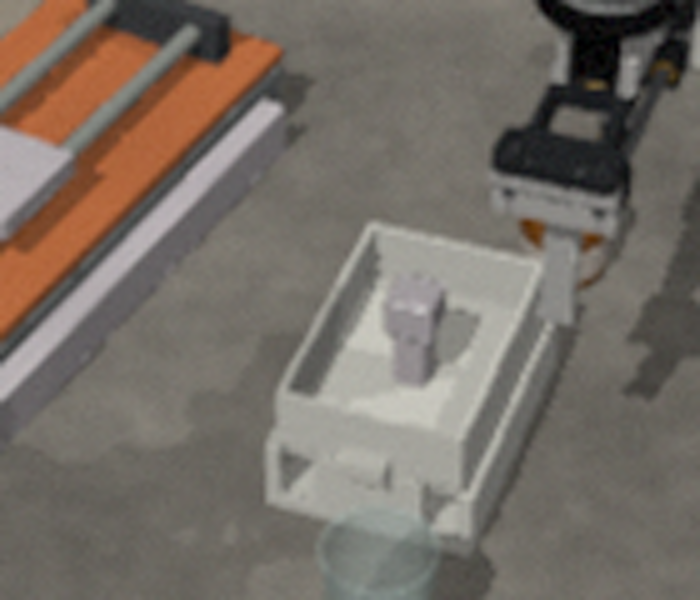

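View pics/top4.png

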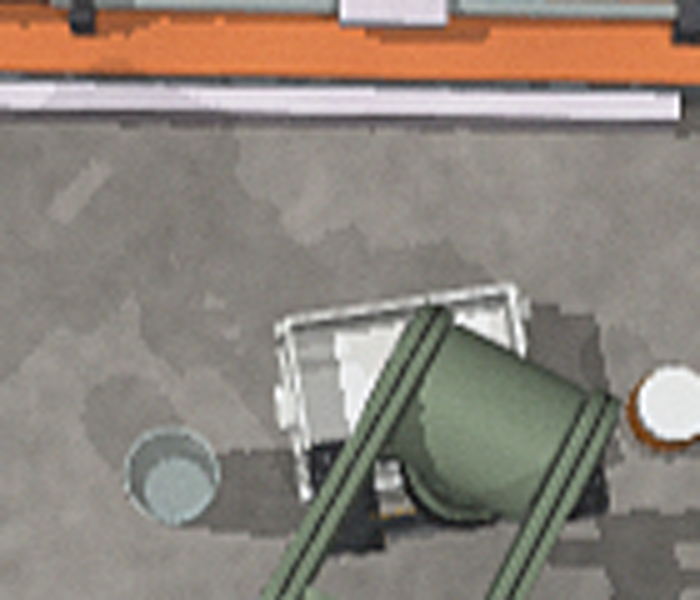

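The stack sits level, wide lug on the rim (side crop 362,470). Going down behind the near wall.

>>> servo_tool:
  moves:
    - [[0, 0, 0], [0.06, 0, -0.004], 1]
    - [[0, 0, 0], [0.13, 0, -0.004], 1]
    - [[0, 0, 0], [0.2, 0, -0.004], 1]
    - [[0, 0, 0], [0.25, 0, -0.004], 1]
    - [[0, 0, 0], [0.28, 0, -0.004], 1]
    - [[0, 0, 0], [0.288, 0, -0.004], 1]
    - [[0, 0, 0], [0.288, 0, -0.004], 1]
    - [[0, 0, 0], [0.288, 0, -0.004], 1]

```text
clock: 12.5
position: [0.4216, -0.0952, 0.1195]
tcp_rot: [-0.175, 1.562, 0.173]
ft_force: [0.2, -0.7, -0.1]
grip_width: 0.0941
```

```bash
python3 go.py .4481 -.0885 .119 .221 1
```

```text
clk 12.5 pos [ 0.4216 -0.0952  0.1195] q [-0.423   0.1589  2.0345  0.0001  0.9461 -2.2157] F [ 0.2335 -0.7337 -0.1499] w 0.09413871182664159
turn [0.0005 0.0011 0.0008] shift [0.0012 0.0014 0.0547]
```

Approach to near contact slowly.

>>> servo_tool:
  moves:
    - [[0, 0, 0], [0, 0.001, 0.015], 1]
    - [[0, 0, 0], [0, 0.001, 0.03], 1]
    - [[0, 0, 0], [0, 0.001, 0.04], 1]
    - [[0, 0, 0], [0, 0.001, 0.046], 1]
    - [[0, 0, 0], [0, 0.001, 0.05], 1]
    - [[0, 0, 0], [0, 0.001, 0.054], 1]
    - [[0, 0, 0], [0, 0.001, 0.058], 1]
    - [[0, 0, 0], [0, 0.001, 0.06], 1]

```text
clock: 13.3
position: [0.4463, -0.0883, 0.1183]
tcp_rot: [-0.175, 1.573, 0.175]
ft_force: [-12.2, -4.3, 11.5]
grip_width: 0.0939
```

```bash
python3 go.py .5952 -.0761 .119 .05 1; python3 look.py 5
```

```text
clk 13.3 pos [ 0.4463 -0.0883  0.1183] q [-0.3835  0.2099  1.9749 -0.0055  0.965  -2.174 ] F [-12.2265  -4.267   11.5442] w 0.0939075293143222
turn [ 0.11   -0.006  -0.0001] shift [-0.0042 -0.042   0.2958]
```

View pics/side5.png

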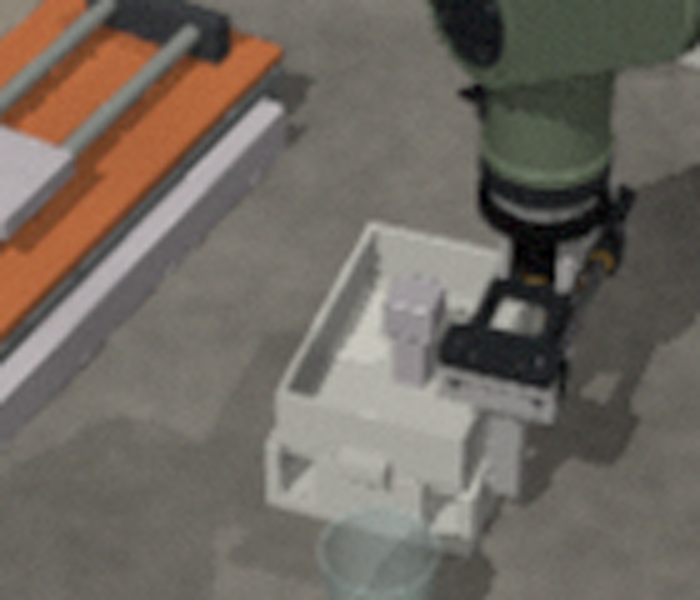

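>>> servo_tool:
  moves:
    - [[0, 0, 0], [-0.002, 0, 0.004], 1]
    - [[0, 0, 0], [-0.004, 0, 0.01], 1]
    - [[0, 0, 0], [-0.004, 0, 0.016], 1]

```text
clock: 13.7
position: [0.4549, -0.0856, 0.1192]
tcp_rot: [-0.172, 1.569, 0.175]
ft_force: [-3.5, -0.5, -3.1]
grip_width: 0.0942
```

```bash
python3 go.py .5952 -.0761 .119 .05 1; python3 -c "
from rig import robot; s=robot.read_state(); print(s['torque'],s['joint_efforts'])"
```

```text
clk 13.7 pos [ 0.4549 -0.0856  0.1192] q [-0.3728  0.2217  1.9574 -0.0009  0.9683 -2.1644] F [-3.4953 -0.5158 -3.0881] w 0.09417876548347032
turn [ 0.1091 -0.0035 -0.0014] shift [-0.0012 -0.0431  0.2779]
[-0.10213459  0.62991422  0.04340863] [ 5.35652619e-01 -3.35422719e+01 -2.48262370e+01  5.71399312e-01
 -1.12862114e+00 -2.18321913e-02]
```

>>> servo_tool:
  moves:
    - [[0.004, 0, 0], [0, -0.002, 0.011], 1]
    - [[0.009, 0, 0], [0, -0.003, 0.022], 1]
    - [[0.013, 0, 0], [0, -0.005, 0.033], 1]
    - [[0.018, 0, 0], [0, -0.007, 0.044], 1]
    - [[0.022, 0, 0], [0, -0.009, 0.055], 1]
    - [[0.026, 0, 0], [0, -0.01, 0.066], 1]
    - [[0.031, 0, 0], [0, -0.012, 0.077], 1]
    - [[0.035, 0, 0], [0, -0.014, 0.088], 1]

```text
clock: 14.5
position: [0.5022, -0.0832, 0.1206]
tcp_rot: [-0.13, 1.567, 0.13]
ft_force: [-4.3, 0.0, -3.3]
grip_width: 0.0939
```

```bash
python3 go.py .5952 -.0761 .119 .05 1; python3 look.py 6
```

```text
clk 14.5 pos [ 0.5022 -0.0832  0.1206] q [-0.3343  0.3009  1.8485  0.0001  0.9923 -2.0711] F [-4.2874  0.0471 -3.2968] w 0.09392165876344195
turn [ 0.0738 -0.     -0.0001] shift [ 0.0033 -0.0168  0.1859]
```

View pics/side6.png

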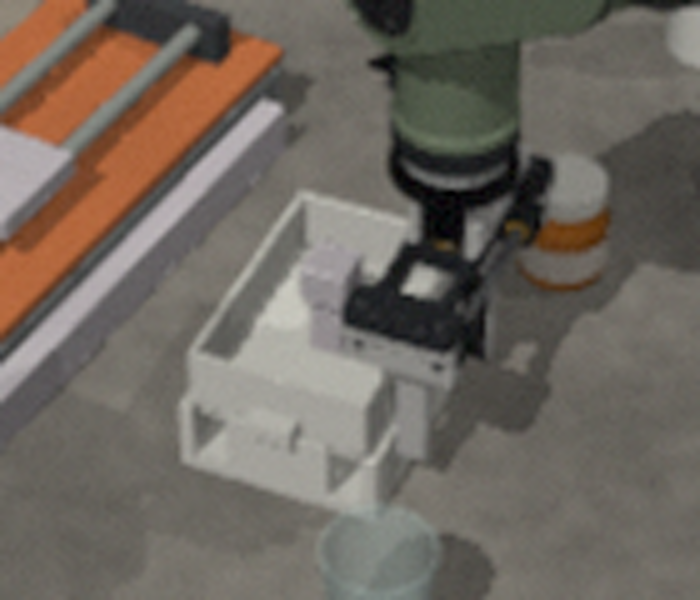

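View pics/top6.png

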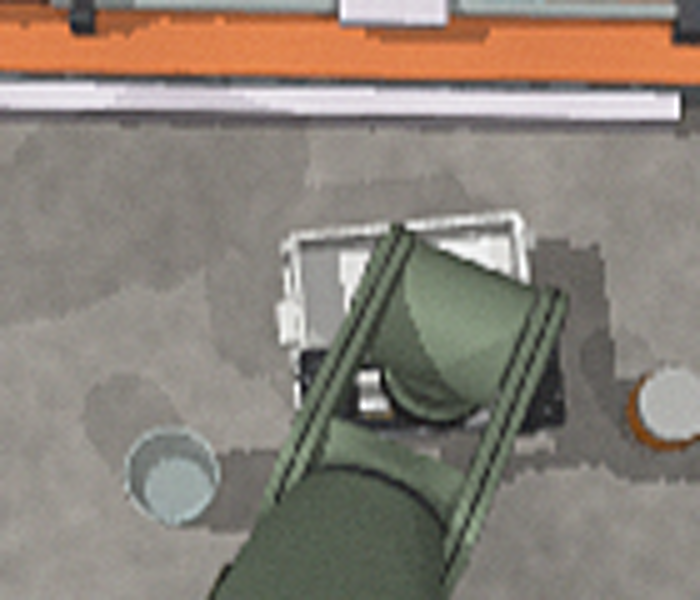

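Stack follows squarely against both fingers, turning toward the rail's direction; clear of beaker and jar. Continue.

>>> servo_tool:
  moves:
    - [[0.006, 0, 0], [0.001, -0.001, 0.011], 1]
    - [[0.012, 0, 0], [0.001, -0.003, 0.022], 1]
    - [[0.018, 0, 0], [0.002, -0.004, 0.033], 1]
    - [[0.024, 0, 0], [0.002, -0.006, 0.044], 1]
    - [[0.03, 0, 0], [0.002, -0.007, 0.055], 1]
    - [[0.036, 0, 0], [0.002, -0.008, 0.066], 1]
    - [[0.042, 0, 0], [0.003, -0.01, 0.077], 1]
    - [[0.048, 0, 0], [0.003, -0.011, 0.088], 1]

```text
clock: 15.4
position: [0.5438, -0.081, 0.12]
tcp_rot: [-0.071, 1.577, 0.073]
ft_force: [-12.7, 1.1, 9.9]
grip_width: 0.094
```

```bash
python3 go.py .5952 -.0761 .119 .05 1
```

```text
clk 15.4 pos [ 0.5438 -0.081   0.12  ] q [-0.3049  0.3775  1.7424 -0.0012  1.0289 -1.9664] F [-12.6777   1.1182   9.9127] w 0.09396748523823431
turn [ 0.0263 -0.0045 -0.0011] shift [0.0013 0.0004 0.1034]
```

>>> servo_tool:
  moves:
    - [[0.005, 0, 0], [-0.002, 0, 0.008], 1]
    - [[0.01, 0, 0], [-0.003, 0, 0.016], 1]
    - [[0.015, 0, 0], [-0.003, 0, 0.024], 1]
    - [[0.02, 0, 0], [-0.003, 0, 0.032], 1]
    - [[0.024, 0, 0], [-0.003, 0, 0.04], 1]
    - [[0.026, 0, 0], [-0.003, 0, 0.048], 1]
    - [[0.026, 0, 0], [-0.003, 0, 0.056], 1]
    - [[0.026, 0, 0], [-0.003, 0, 0.062], 1]

```text
clock: 16.2
position: [0.5766, -0.0787, 0.1207]
tcp_rot: [-0.039, 1.572, 0.039]
ft_force: [-7.3, -0.1, 1.5]
grip_width: 0.0936
```

```bash
python3 go.py .5952 -.0761 .119 .05 1; python3 look.py 7
```

```text
clk 16.2 pos [ 0.5766 -0.0787  0.1207] q [-0.2842  0.4306  1.6626 -0.0006  1.0501 -1.9044] F [-7.2559 -0.0872  1.5217] w 0.09359308997729986
turn [-0.0002 -0.0011 -0.    ] shift [0.0033 0.0034 0.0375]
```

View pics/side7.png

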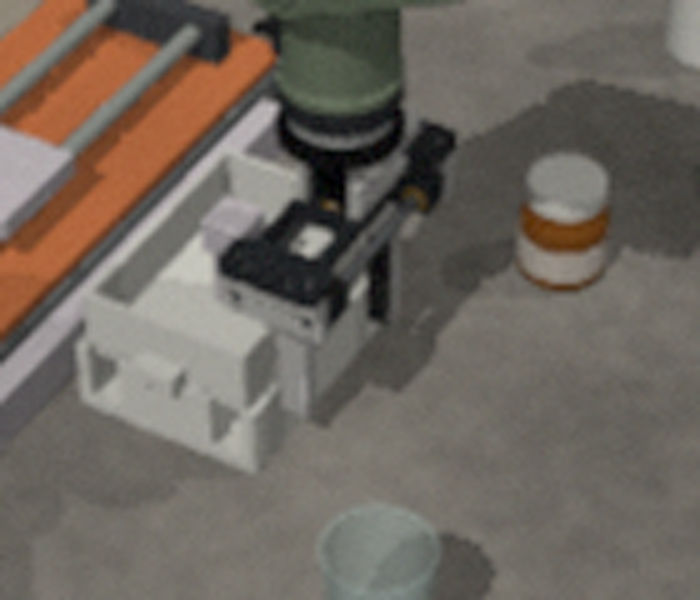

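View pics/top7.png

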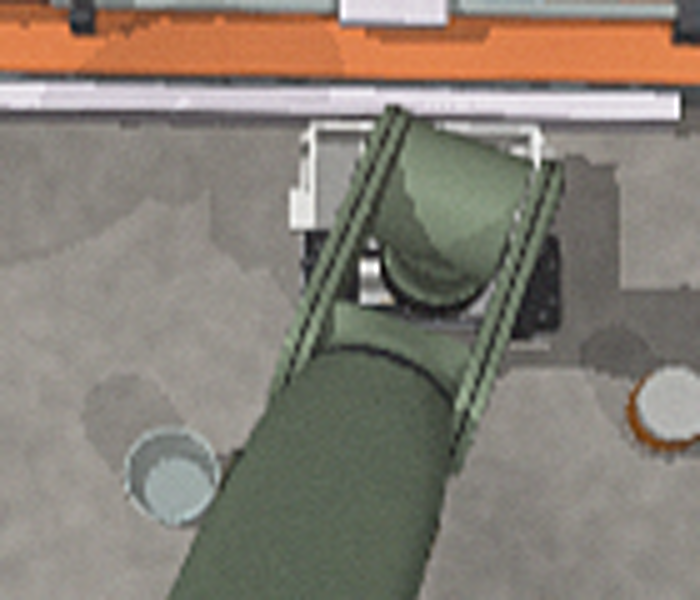

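Stack nearly parallel to the rail with a small gap (side crop ~85,330; top crop y~122 vs rail 118). Last ~19 mm, slowly.

>>> servo_tool:
  moves:
    - [[0, 0, 0], [-0.001, 0, 0.006], 1]
    - [[0, 0, 0], [-0.001, 0, 0.011], 1]
    - [[0, 0, 0], [-0.001, 0, 0.016], 1]
    - [[0, 0, 0], [-0.001, 0, 0.021], 1]
    - [[0, 0, 0], [-0.001, 0, 0.026], 1]

```text
clock: 16.8
position: [0.5899, -0.0779, 0.1209]
tcp_rot: [-0.039, 1.571, 0.039]
ft_force: [-4.3, 0.1, -3.9]
grip_width: 0.0941
```

```bash
python3 go.py .5952 -.0761 .119 .05 1
```

```text
clk 16.8 pos [ 0.5899 -0.0779  0.1209] q [-0.2767  0.4527  1.6289  0.      1.0603 -1.8975] F [-4.3251  0.1449 -3.9266] w 0.0941306193958158
turn [ 0.     -0.0002 -0.0001] shift [0.0039 0.0031 0.0107]
```

>>> servo_tool:
  moves:
    - [[0, 0, 0], [0, 0, 0.003], 1]
    - [[0, 0, 0], [0, 0, 0.006], 1]
    - [[0, 0, 0], [0, 0, 0.009], 1]

```text
clock: 17.1
position: [0.5944, -0.0776, 0.1211]
tcp_rot: [-0.039, 1.571, 0.04]
ft_force: [-4.0, -0.6, -3.0]
grip_width: 0.0941
```

>>> servo_tool:
  moves:
    - [[0, 0, 0], [0, 0, 0.002], 1]
    - [[0, 0, 0], [0, 0, 0.004], 1]

```text
clock: 17.3
position: [0.5951, -0.0776, 0.1211]
tcp_rot: [-0.04, 1.574, 0.04]
ft_force: [-9.9, -0.7, 1.2]
grip_width: 0.0942
```

>>> servo_tool:
  moves:
    - [[0, 0, 0], [0, 0, 0.002], 1]
    - [[0, 0, 0], [0, 0, 0.004], 1]

```text
clock: 17.5
position: [0.5955, -0.0776, 0.1211]
tcp_rot: [-0.04, 1.579, 0.04]
ft_force: [-15.7, -1.0, 5.9]
grip_width: 0.0941
```

>>> servo_tool:
  moves:
    - [[0, 0, 0], [-0.001, 0, 0.003], 1]
    - [[0, 0, 0], [-0.002, 0, 0.006], 1]
    - [[0, 0, 0], [-0.002, 0, 0.006], 1]

```text
clock: 17.8
position: [0.596, -0.0776, 0.1212]
tcp_rot: [-0.04, 1.586, 0.04]
ft_force: [-18.7, -1.4, 7.3]
grip_width: 0.0937
```

```bash
python3 go.py .5952 -.0761 .119 .05 1; python3 -c "
from rig import robot; print(robot.read_state()['torque'])"; python3 look.py 8
```

```text
clk 17.8 pos [ 0.596  -0.0776  0.1212] q [-0.2717  0.4692  1.6032 -0.0047  1.0838 -1.8911] F [-18.6758  -1.4441   7.2934] w 0.09369124753646987
turn [ 0.0005 -0.0096 -0.0004] shift [ 0.0044  0.0031 -0.0014]
[-0.65084302  3.10441139 -0.1383931 ]
```

View pics/side8.png

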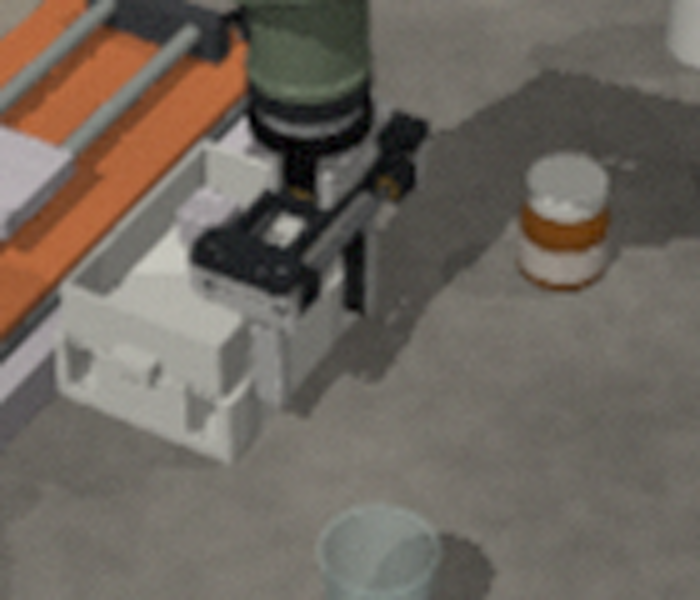

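View pics/top8.png

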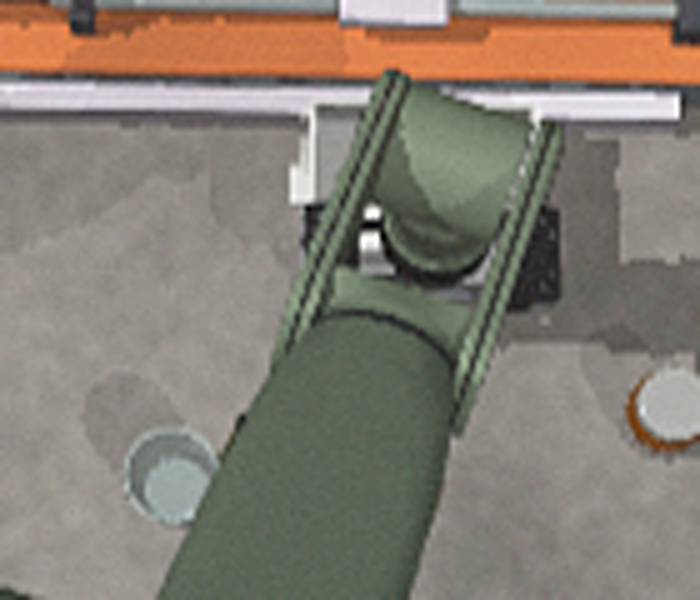

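>>> servo_tool:
  moves:
    - [[0, 0, 0], [0, 0, -0.005], 1]
    - [[0, 0, 0], [0, 0, -0.01], 1]
    - [[0, 0, 0], [0, 0, -0.02], 1]
    - [[0, 0, 0], [0, 0, -0.05], 1]
    - [[0, 0, 0], [0, 0, -0.1], 1]
    - [[0, 0, 0], [0, 0, -0.16], 1]
    - [[0, 0, 0], [0, 0, -0.16], 1]

```text
clock: 18.6
position: [0.5203, -0.0813, 0.1231]
tcp_rot: [-0.039, 1.568, 0.038]
ft_force: [0.2, 1.0, -0.0]
grip_width: 0.0939
```

>>> servo_tool:
  moves:
    - [[0, 0, 0], [-0.08, 0, -0.02], 1]
    - [[0, 0, 0], [-0.17, 0, -0.02], 1]
    - [[0, 0, 0], [-0.26, 0, -0.02], 1]
    - [[0, 0, 0], [-0.36, 0, -0.02], 1]
    - [[0, 0, 0], [-0.36, -0.1, -0.06], 1]
    - [[0, 0, 0], [-0.36, -0.2, -0.1], 1]
    - [[0, 0, 0], [-0.36, -0.3, -0.14], 1]
    - [[0, 0, 0], [-0.36, -0.3, -0.14], 1]

```text
clock: 19.4
position: [0.4598, -0.2397, 0.305]
tcp_rot: [-0.041, 1.564, 0.031]
ft_force: [-0.2, 1.1, -1.1]
grip_width: 0.0937
```

>>> servo_tool:
  moves:
    - [[0, 0, 0], [0, -0.1, -0.04], 1]
    - [[0, 0, 0], [0, -0.2, -0.08], 1]
    - [[0, 0, 0], [0, -0.3, -0.12], 1]
    - [[0, 0, 0], [0, -0.4, -0.16], 1]
    - [[0, 0, 0], [0, -0.4, -0.16], 1]
    - [[0, 0, 0], [0, -0.4, -0.16], 1]

```text
clock: 20.0
position: [0.3895, -0.4409, 0.3033]
tcp_rot: [-0.039, 1.568, 0.035]
ft_force: [0.4, 0.3, -0.0]
grip_width: 0.0938
```

```bash
python3 look.py 9; python3 - <<'E'
from fit import *
import fit
I={n:cv2.imread(f"pics/{n}9f.png") for n in("top","side")}
# lower rim mostly hidden by upper? use upper rim outer at z=.09, and lower far etc
U=[[58,83,90],[58,-83,90],[-58,-83,90],[-58,83,90]]
for nm,im in(("top",{"top":I["top"]}),("side",{"side":I["side"]}),("both",I)):
    print(nm,"upper",fit.fit(im,[.668,-.073,.05],[loop(U)]),"lowrim",fit.fit(im,[.668,-.073,.05],[loop(RIM)]))
E
```

```text
top upper (array([ 0.669 , -0.0735,  0.0437]), np.float64(-27.05218407857266)) lowrim (array([ 0.6698, -0.0709,  0.0413]), np.float64(-27.153627180630785))
side upper (array([ 0.6706, -0.0734,  0.0419]), np.float64(-16.95762100217726)) lowrim (array([ 0.6652, -0.0731,  0.0513]), np.float64(-10.748761810209883))
both upper (array([ 0.6699, -0.0735,  0.0437]), np.float64(-43.55474800237406)) lowrim (array([ 0.6683, -0.0709,  0.0361]), np.float64(-35.507975221452))
```

View pics/side9.png

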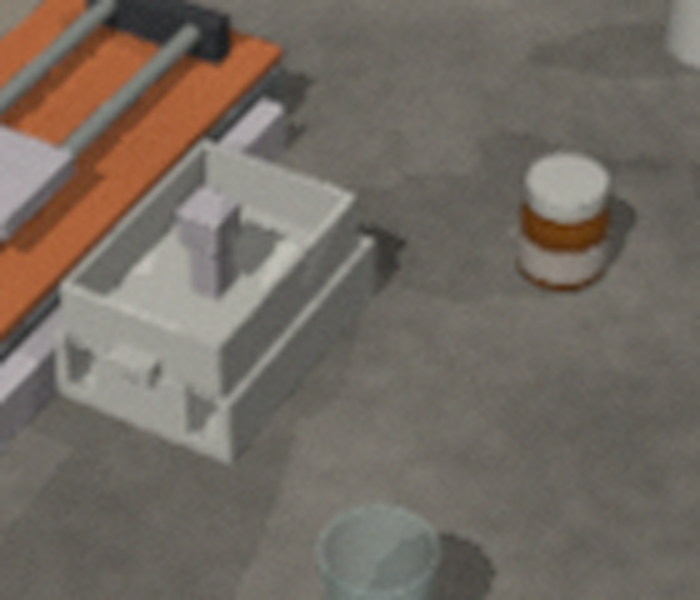

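View pics/top9.png

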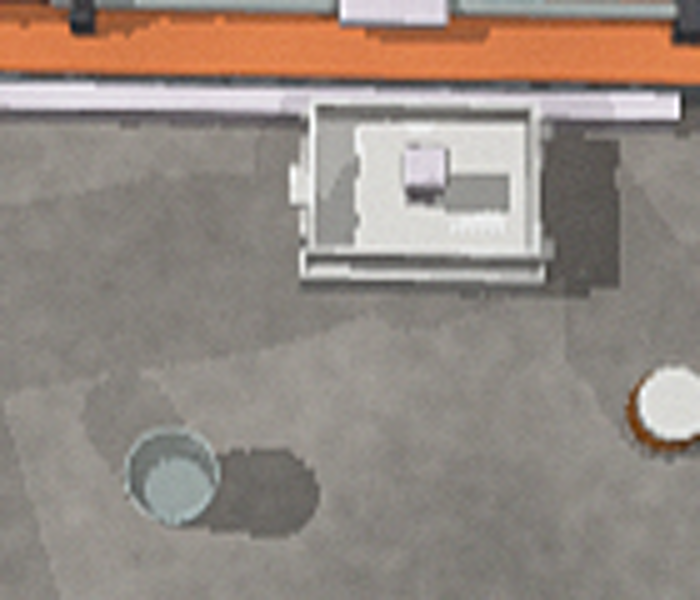

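View pics/top9f.png

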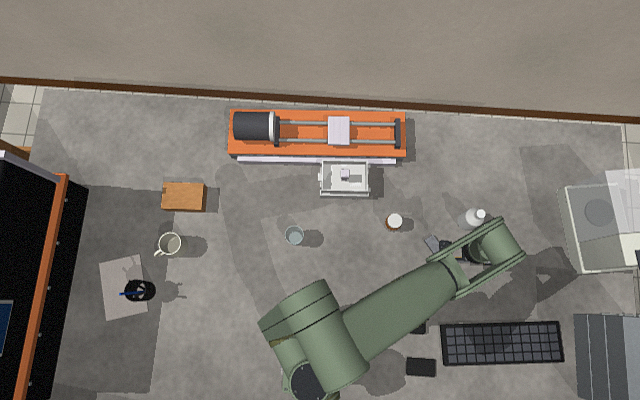

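```bash
python3 - <<'E'
from fit import *
from scipy.optimize import minimize
def line(im,n,y0,y1,z,X,b,r=.006):
    G=gmag(im,.7); y=np.linspace(y0,y1,300); yc=(y0+y1)/2
    f=lambda p:-np.mean(map_coordinates(G,proj(n,np.c_[p[0]+p[1]*(y-yc),y,np.full(300,z)]).T[::-1],order=3))
    best=min(((f([x,bb]),x,bb) for x in np.arange(X-r,X+r,.0005) for bb in np.arange(b-.04,b+.04,.002)))
    q=minimize(f,best[1:],method="Nelder-Mead",options=dict(xatol=1e-6,fatol=1e-6)); return q.x, q.fun
for n in("top","side"):
    a=cv2.imread(f"pics/{n}0.png"); e=cv2.imread(f"pics/{n}9f.png")
    print(n,"rail near top edge",line(a,n,-.2,.27,.04,.7305-.0017,-.05,.005), "far",line(a,n,-.2,.27,.04,.7485,-.05,.004))
    print(n,"low near rim",line(e,n,-.155,.005,.05,.604,-.05),"up near rim",line(e,n,-.15,0,.09,.611,-.05),"up far rim",line(e,n,-.145,0.005,.09,.727,-.05))
    print(n,"low near foot",line(e,n,-.155,.005,.0,.604,-.05))
e=cv2.imread("pics/side9f.png"); cv2.imwrite("pics/s9a.png",zoom(e,262,148,60,70,9))
e=cv2.imread("pics/top9f.png"); cv2.imwrite("pics/t9a.png",zoom(e,305,150,80,55,10))
E
```

```text
top rail near top edge (array([ 0.7485, -0.0487]), np.float64(-52.49080697792104)) far (array([ 0.7485, -0.0487]), np.float64(-52.49080698638542))
top low near rim (array([ 0.603 , -0.0428]), np.float64(-38.47370928982692)) up near rim (array([ 0.6132, -0.0459]), np.float64(-46.91720739620266)) up far rim (array([ 0.7244, -0.0451]), np.float64(-44.803386263932445))
top low near foot (array([ 0.6357, -0.0461]), np.float64(-46.58736096226979))
side rail near top edge (array([ 0.7468, -0.0516]), np.float64(-40.58957734790613)) far (array([ 0.7468, -0.0516]), np.float64(-40.58957734554901))
side low near rim (array([ 0.6016, -0.0495]), np.float64(-20.54922658112656)) up near rim (array([ 0.612 , -0.0411]), np.float64(-29.9547218076817)) up far rim (array([ 0.7289, -0.0507]), np.float64(-24.091558822151413))
side low near foot (array([ 0.63  , -0.0495]), np.float64(-18.220120179957362))
```

View pics/s9a.png

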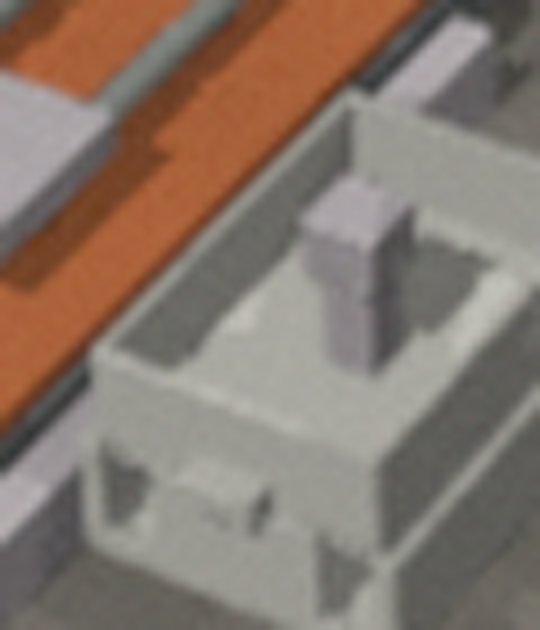

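View pics/t9a.png

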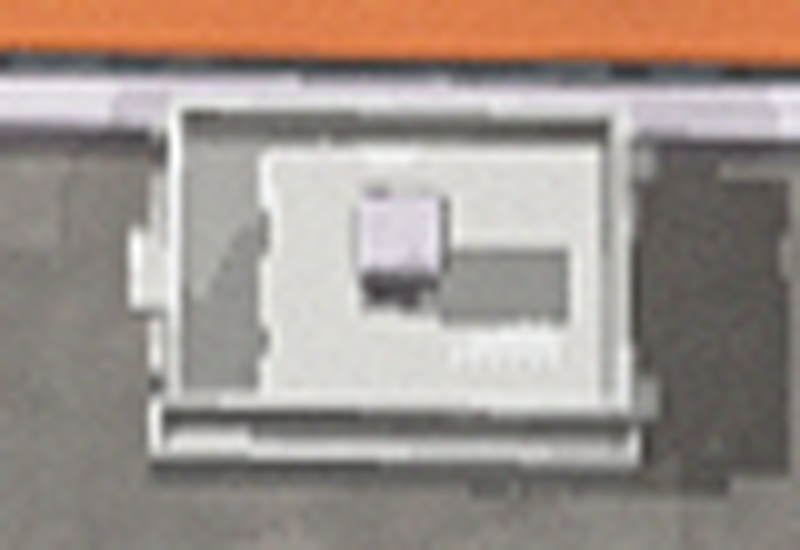

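Position and yaw agree with the rail within the image precision (~1 mm). There is time, so I'll press once more at the middle with closed fingers, which seats both corners irrespective of the tool's yaw.

>>> servo_tool:
  moves:
    - [[0, 0, 0], [0, 0.1, 0.04], -1]
    - [[0, 0, 0], [0, 0.2, 0.08], -1]
    - [[0, 0, 0], [0, 0.3, 0.12], -1]
    - [[0, 0, 0], [0, 0.4, 0.16], -1]
    - [[0, 0, 0], [0, 0.5, 0.2], -1]
    - [[0, 0, 0], [0, 0.6, 0.22], -1]
    - [[0, 0, 0], [0, 0.7, 0.23], -1]
    - [[0, 0, 0], [0, 0.7, 0.23], -1]

```text
clock: 20.9
position: [0.4861, -0.0768, 0.3025]
tcp_rot: [-0.043, 1.569, 0.047]
ft_force: [0.4, 0.2, -0.6]
grip_width: 0.0334
```

```bash
python3 go.py .5556 -.0785 .122 .0495 1
```

```text
clk 20.9 pos [ 0.4861 -0.0768  0.3025] q [-0.3338  0.0285  1.74    0.0023  1.3728 -1.9624] F [ 0.4116  0.1694 -0.6246] w 0.033402927898839495
turn [ 0.005   0.0007 -0.0012] shift [ 0.3612 -0.0122  0.1381]
```

>>> servo_tool:
  moves:
    - [[0.004, 0, 0], [0.07, -0.008, 0.05], -1]
    - [[0.004, 0, 0], [0.15, -0.008, 0.1], -1]
    - [[0.004, 0, 0], [0.23, -0.008, 0.1], -1]
    - [[0.004, 0, 0], [0.3, -0.008, 0.12], -1]
    - [[0.004, 0, 0], [0.34, -0.008, 0.13], -1]
    - [[0.004, 0, 0], [0.356, -0.008, 0.135], -1]
    - [[0.004, 0, 0], [0.356, -0.008, 0.135], -1]
    - [[0.004, 0, 0], [0.356, -0.008, 0.135], -1]

```text
clock: 21.7
position: [0.5548, -0.083, 0.1256]
tcp_rot: [-0.036, 1.568, 0.035]
ft_force: [0.2, 0.3, -0.2]
grip_width: 0.0005
```

```bash
python3 go.py .5952 -.0768 .122 .0495 1
```

```text
clk 21.7 pos [ 0.5548 -0.083   0.1256] q [-0.3028  0.3845  1.7176  0.0002  1.0372 -1.9189] F [ 0.2043  0.309  -0.1618] w 0.0005413339238539592
turn [-0.0027  0.0014  0.0004] shift [0.0073 0.0087 0.0813]
```

>>> servo_tool:
  moves:
    - [[-0.002, 0, 0], [0, 0.009, 0.015], -1]
    - [[-0.002, 0, 0], [0, 0.009, 0.03], -1]
    - [[-0.002, 0, 0], [0, 0.009, 0.045], -1]
    - [[-0.002, 0, 0], [0, 0.009, 0.06], -1]
    - [[-0.002, 0, 0], [0, 0.009, 0.068], -1]
    - [[-0.002, 0, 0], [0, 0.009, 0.074], -1]
    - [[-0.002, 0, 0], [-0.001, 0.009, 0.078], -1]
    - [[-0.002, 0, 0], [-0.001, 0.009, 0.081], -1]

```text
clock: 22.5
position: [0.5943, -0.0775, 0.1245]
tcp_rot: [-0.037, 1.571, 0.037]
ft_force: [-0.4, 1.1, 0.4]
grip_width: 0.0003
```

>>> servo_tool:
  moves:
    - [[0, 0, 0], [-0.001, 0, 0.003], -1]
    - [[0, 0, 0], [-0.002, 0, 0.006], -1]
    - [[0, 0, 0], [-0.002, 0, 0.009], -1]

```text
clock: 22.8
position: [0.5956, -0.0774, 0.1247]
tcp_rot: [-0.037, 1.58, 0.038]
ft_force: [-10.8, -2.9, 6.7]
grip_width: 0.0003
```

```bash
python3 go.py .5952 -.0768 .122 .0495 1;python3 -c "
from rig import robot; print(robot.read_state()['torque'])"
```

```text
clk 22.8 pos [ 0.5956 -0.0774  0.1247] q [-0.2722  0.461   1.6068 -0.0029  1.083  -1.8893] F [-10.8465  -2.8506   6.6953] w 0.000313445111914276
turn [-0.0012 -0.0061 -0.0003] shift [ 0.0054  0.0012 -0.0006]
[-0.36211046  1.78553635  0.03315267]
```

>>> servo_tool:
  moves:
    - [[0, 0, 0], [-0.003, 0, 0.004], -1]
    - [[0, 0, 0], [-0.004, 0, 0.008], -1]
    - [[0, 0, 0], [-0.004, 0, 0.008], -1]

```text
clock: 23.1
position: [0.5963, -0.0774, 0.1248]
tcp_rot: [-0.037, 1.589, 0.038]
ft_force: [-14.1, -3.3, 4.4]
grip_width: 0.0008
```

>>> servo_tool:
  moves:
    - [[0, 0, 0], [0, 0, -0.005], -1]
    - [[0, 0, 0], [0, 0, -0.01], -1]
    - [[0, 0, 0], [0, 0, -0.02], -1]
    - [[0, 0, 0], [0, 0, -0.05], -1]
    - [[0, 0, 0], [0, 0, -0.1], -1]
    - [[0, 0, 0], [0, 0, -0.18], -1]
    - [[0, 0, 0], [0, 0, -0.18], -1]

```text
clock: 23.8
position: [0.5079, -0.08, 0.1263]
tcp_rot: [-0.035, 1.576, 0.038]
ft_force: [0.1, 0.9, 0.9]
grip_width: 0.0007
```

>>> servo_tool:
  moves:
    - [[0, 0, 0], [-0.08, 0, -0.02], -1]
    - [[0, 0, 0], [-0.17, 0, -0.02], -1]
    - [[0, 0, 0], [-0.26, 0, -0.02], -1]
    - [[0, 0, 0], [-0.36, 0, -0.02], -1]
    - [[0, 0, 0], [-0.36, -0.1, -0.06], -1]
    - [[0, 0, 0], [-0.36, -0.2, -0.1], -1]
    - [[0, 0, 0], [-0.36, -0.3, -0.14], -1]
    - [[0, 0, 0], [-0.36, -0.3, -0.14], -1]

```text
clock: 24.6
position: [0.45, -0.2388, 0.3096]
tcp_rot: [-0.037, 1.567, 0.03]
ft_force: [0.7, -0.1, -0.5]
grip_width: 0.0002
```

>>> servo_tool:
  moves:
    - [[0, 0, 0], [0, -0.1, -0.04], -1]
    - [[0, 0, 0], [0, -0.2, -0.08], -1]
    - [[0, 0, 0], [0, -0.3, -0.12], -1]
    - [[0, 0, 0], [0, -0.3, -0.12], -1]
    - [[0, 0, 0], [0, -0.3, -0.12], -1]

```text
clock: 25.1
position: [0.3974, -0.3887, 0.3082]
tcp_rot: [-0.036, 1.569, 0.034]
ft_force: [-0.5, 0.3, -0.1]
grip_width: 0.0002
```

```bash
python3 look.py 10; python3 - <<'E'
import cv2,numpy as np
for n in("top","side"):
    a=cv2.imread(f"pics/{n}9f.png").astype(int);b=cv2.imread(f"pics/{n}10f.png").astype(int)
    print(n,np.abs(a-b)[150:200,310:380].mean() if n=="top" else np.abs(a-b)[150:230,260:340].mean())
E
```

```text
top 5.711714285714286
side 3.4881770833333334
```

View pics/side10.png

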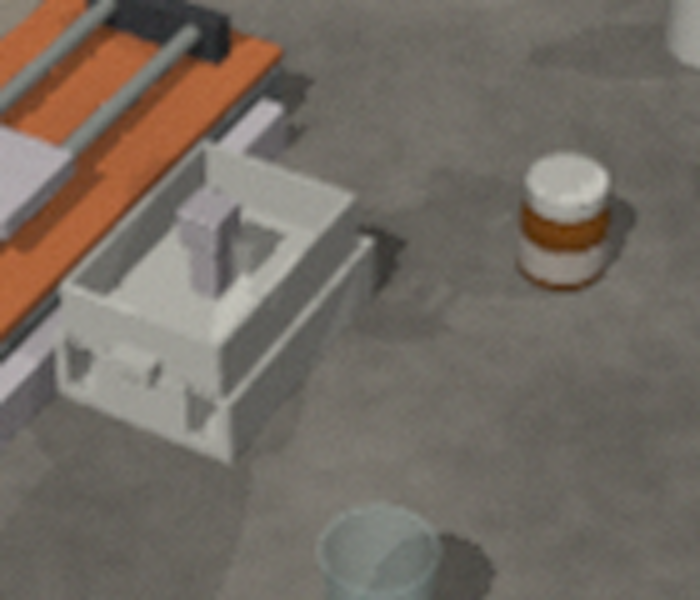

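View pics/top10.png

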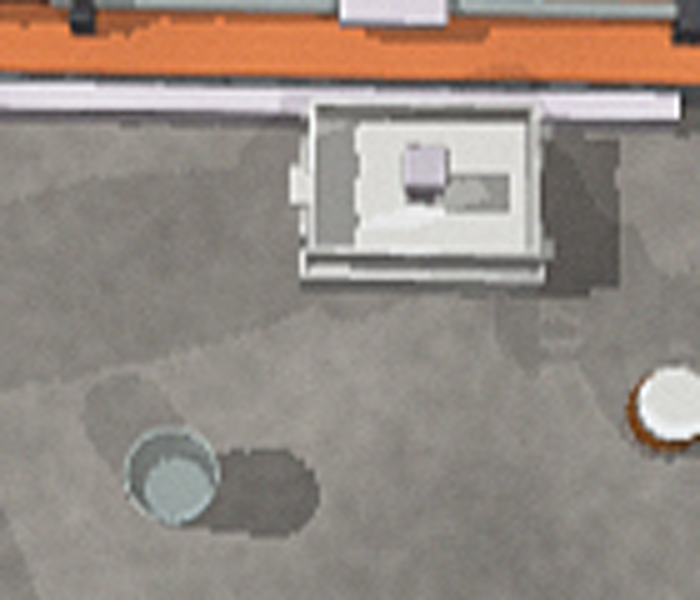

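The stack didn't move in the second press: it lies flush on the rail, level, with the single lug on the rim at the left (side crop 130,360). Beaker and jar are at their places.

```bash
python3 -c "
from rig import robot; print(robot.job_done())"
```

```text
the job is handed in; nothing more can be done
None
```

The job is done and handed in at about 25 s; no verdict is reported.

- **Turning the upper tray:** I gripped the upper tray by its handle, lifted it out, turned it half a turn and lowered it until the rim took its weight. Contact came at the expected height, and I let go there. The pictures show it level, with the single wide lug now on the rim at the left end.
- **Sliding to the rail:** With two open fingers low on the lower tray's near wall, I pushed the stack along the bench, turning it parallel to the rail on the way. It stopped against the rail at about 19 N. I then pressed again at the middle with closed fingers, to about 14 N. It stopped at the same place and did not visibly move.

**Last checks**
- **Position:** the lower tray's far side works out at x ≈ 0.732, against 0.733 for the rail's face.
- **Yaw:** the fits in the two cameras disagree a little. The tray differs from the rail by about 0.006 rad in the top view and 0.002 rad in the side view, with image noise of about that size. I judged it flush mainly from the stops and the near-zero twist while pressing.
- **Forces:** the highest wrist force I read was about 20 N. During the push the tray briefly stuck and slipped, with readings up to about 17 N.
- **Bystanders:** the beaker and jar are where they were. The other things look unmoved in the earlier full top picture, but the arm partly hid the brush and I did not measure them.

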